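Pot up the X-ray size markers

ROBOT

A 7-joint arm with a two-finger parallel gripper is mounted at the origin on a cart in front of the work surface, level with it; the furniture and walls round the work are solid. World frame = base frame: x ahead of the robot, y to its left, z up, the work surface at z = 0. Lengths are in m, angles in rad, forces in N, time in s.
With the tool pointing down it reaches from about 0.4 to 0.85 m from the base axis. Payload 6.9 kg.
Tool frame: the origin (TCP) lies midway between the tips of the shut fingers; the grasp point (between the pads) lies behind it (ctrl.pinch_z is the z of the grasp point in the tool frame, in m); z points along the fingers, y is the line along which they close (so a half turn about z gives the same grasp; the last joint's range is limited). The gripper opens to 85 mm and grips with 20 to 120 N. Pads are 22 mm wide; open, the fingers measure 114 mm over their backs; the gripper's body (76 mm by 85 mm) begins 54 mm behind the grasp point. The pads swing forward as they close: fully open they stand 13 mm farther back than shut.
Start: joints at [1.236, 0.507, -0.238, 1.5, 0.126, 1.149, -0.155], TCP at [0.266, -0.566, 0.231] pointing down, gripper open.
Joint ranges: [-3.08, 3.08], [-0.24, 2.05], [-1.43, 1.35], [0, 2.5], [-1.52, 4.66], [0.17, 1.96], [-2.89, 2.89]. Speed limits (rad/s): [2.39, 2.39, 3.14, 3.14, 3.14, 3.14, 3.14].

INTERFACE

Orientations are given as a unit quaternion [w, x, y, z].
In Python, from station import ctrl, get_state, vision, ticket, models gives the robot as it stands. Calls block until the motion is done:
- ctrl.movep(position, orientation): joint-space move of the TCP to a pose.
- ctrl.movel(position, frame=None, max_speed=0.15): straight line of the TCP; frame=None keeps the orientation; max_speed is the mean speed in m/s.
- ctrl.set_joints(angles): joint-space move.
- ctrl.ungrasp() and ctrl.close_gripper(force=None): open the fingers fully, or close them until they stop; force is the grip in N (None keeps the last).
- ctrl.pause(seconds).
- ctrl.ik(position, orientation): joint angles nearest the present ones, or None.
- get_state(): the state.
- vision.grab_frame(name): name is "side" or "top"; returns (picture, depth): 400x640x3 uint8, blue, green, red; 400x640 float32, m along the optical axis (not along the pixel's ray), 0 where there is no reading.
- vision.camera_info(name): a dict with "mtx" (3x3 intrinsics, pixels), "dist_coeffs" ([k1, k2, p1, p2, k3] as OpenCV has them; the pictures are not rectified), "R" (3x3) and "t" (3): a world point X has camera coordinates R X + t. Camera axes: x right, y down, z forward; pixel columns grow to the right and rows downward; lengths in m; the calibration is good to about 2 mm. A picture is of the moment at which its call begins. camera_info takes no time and is no camera call.
A pose or a line that the arm cannot do raises ctrl.Unreachable and nothing moves.
- ticket.close_job(): hands the job in; it is judged then, once.
Trained networks look in the newest picture that a camera, given by its name, has taken for a name from the list of things; names that differ only in an ending like _2 or _b are one class to them, and where a whole thing is asked for, a point or a joint stands for the part that bears it (a point fixed in the world has none). Each returns a list of dicts, best first, with "p" (0 to 1); they miss things now and then, are a little off and sometimes report something else, mostly with a low value. They report only what shows in the picture. A call takes as long as a camera call. They do not tell look-alikes from the thing itself.
- models.recognise(camera, target): "point" ([column, row] in pixels, amid what is visible of it).
- models.masks_of(camera, target): "mask" (400x640 bool, what is visible of it) and "point" ([column, row] in pixels, amid what is visible of it).
The state is a dict: "time": time; "qpos": joint angles; "qd": joint speeds; "tau": joint torques, N m; "tcp_pos": TCP position; "eef_rot": TCP orientation; "contact_force": force on the tool from outside, world axes, zero at the start; "wrist_torque": the same for the moment, N m; "width": finger opening in m; "gripper_force": force on a finger pad.
Only numpy, scipy, OpenCV 4.12 (cv2) and the standard library are available. Lean on these libraries where they do the work, as an engineer would, in place of code of your own. Each camera call takes 0.05 s, during which the arm holds its last target. There are 200 camera calls.

TASK

The steel ball markers for X-ray sizing have to go off for disinfection. Push each one along the curved keeper track to the exit gap, lift it out and put it in a flip-cap pot of its own, flicking caps open as needed; at the end every marker is in a pot, no pot holds two, and all three caps are pressed fully shut. Leave the other things on the worktop where they are.

Things in the scene. Friction and masses are not known exactly. Their poses are not given: they have to be found in the camera images.
- track_bend_start (a point): On the slot's centre line of the fixed keeper track (225 x 275 mm white plate, aluminium channel), where the straight run meets the bend; 28 mm above the worktop, as the ball centres are. Track axes, z up. The straight run lies along +y from here, 150 mm to a closed end. The other way the slot heads -y, then bends 150 degrees towards -x (see track_bend_centre) and ends in the exit gap.
- track_bend_centre (a point): Centre of the track's bend, 75 mm to -x of track_bend_start; centre line radius 75 mm: after bend angle f the slot is at (75 cos f, -75 sin f) mm from here. After f = 150 degrees it runs 32 mm straight on (heading -0.5, 0.866) to an end wall. Channel 28 mm wide inside, floor 4 mm above the worktop, slippery (friction about 0.12); walls and lips reach 13.5 mm above the worktop.
- track_exit (a point): Ball centre when a marker stands against the end wall in the exit gap; 28 mm above the worktop. Two lips (3 mm thick) overhang the channel and leave a 14 mm slot that holds the markers' feet down, except over the last 32 mm: the exit gap. Within about 6 mm of this point the foot is clear of the lips and the marker lifts straight up. Track axes.
- marker_0_ball (a point): Centre of the ball of a steel X-ray size marker (60 g, all alike, one may be absent): 26 mm ball, 10 mm stem, flat foot 24 mm across, 4 mm thick, its underside 24 mm below this point along the marker's z; 37 mm tall. Starts upright in the straight run, foot under the lips, ball above them; slides along the slot when its ball is pushed, several in a row push each other.
- marker_1_ball (a point): Centre of the ball of a steel X-ray size marker (60 g, all alike, one may be absent): 26 mm ball, 10 mm stem, flat foot 24 mm across, 4 mm thick, its underside 24 mm below this point along the marker's z; 37 mm tall. Starts upright in the straight run, foot under the lips, ball above them; slides along the slot when its ball is pushed, several in a row push each other.
- marker_2_ball (a point): Centre of the ball of a steel X-ray size marker (60 g, all alike, one may be absent): 26 mm ball, 10 mm stem, flat foot 24 mm across, 4 mm thick, its underside 24 mm below this point along the marker's z; 37 mm tall. Starts upright in the straight run, foot under the lips, ball above them; slides along the slot when its ball is pushed, several in a row push each other.
- pot_0 (a point): Centre of the mouth of clear flip-cap pot 0 of 3 (pot 0 at the rack's +y end, then every 105 mm), 67 mm above the worktop. Pot 52 mm outside, 46 mm inside, inner floor 52 mm below the mouth. The rack is fixed (base 85 x 300 x 12 mm). Rack axes: x away from the robot, y along the row, z up.
- cap_0 (a joint): Hinge of pot 0's flip cap, rad: 0 shut, grows as it opens up and back to its stop at 2.2. Hinge line parallel to the rack's y, 31 mm to +x of the mouth's centre, at the mouth's height; stiff (0.025 N m), so the cap stays where it is left. White disc 56 mm across, top 4.5 mm above the mouth when shut. May start slightly ajar.
- cap_0_bar (a point): Middle of the grip bar of cap 0: a round bar 10 mm thick and 26 mm long, parallel to the rack's y, standing on a 5 mm thick web at the cap's free edge; when shut it is 53 mm from the hinge towards -x and 16.5 mm above the mouth. Its axes turn with the cap (x towards the hinge).
- pot_1 (a point): Centre of the mouth of clear flip-cap pot 1 of 3 (pot 0 at the rack's +y end, then every 105 mm), 67 mm above the worktop. Pot 52 mm outside, 46 mm inside, inner floor 52 mm below the mouth. The rack is fixed (base 85 x 300 x 12 mm). Rack axes: x away from the robot, y along the row, z up.
- cap_1 (a joint): Hinge of pot 1's flip cap, rad: 0 shut, grows as it opens up and back to its stop at 2.2. Hinge line parallel to the rack's y, 31 mm to +x of the mouth's centre, at the mouth's height; stiff (0.025 N m), so the cap stays where it is left. White disc 56 mm across, top 4.5 mm above the mouth when shut. May start slightly ajar.
- cap_1_bar (a point): Middle of the grip bar of cap 1: a round bar 10 mm thick and 26 mm long, parallel to the rack's y, standing on a 5 mm thick web at the cap's free edge; when shut it is 53 mm from the hinge towards -x and 16.5 mm above the mouth. Its axes turn with the cap (x towards the hinge).
- pot_2 (a point): Centre of the mouth of clear flip-cap pot 2 of 3 (pot 0 at the rack's +y end, then every 105 mm), 67 mm above the worktop. Pot 52 mm outside, 46 mm inside, inner floor 52 mm below the mouth. The rack is fixed (base 85 x 300 x 12 mm). Rack axes: x away from the robot, y along the row, z up.
- cap_2 (a joint): Hinge of pot 2's flip cap, rad: 0 shut, grows as it opens up and back to its stop at 2.2. Hinge line parallel to the rack's y, 31 mm to +x of the mouth's centre, at the mouth's height; stiff (0.025 N m), so the cap stays where it is left. White disc 56 mm across, top 4.5 mm above the mouth when shut. May start slightly ajar.
- cap_2_bar (a point): Middle of the grip bar of cap 2: a round bar 10 mm thick and 26 mm long, parallel to the rack's y, standing on a 5 mm thick web at the cap's free edge; when shut it is 53 mm from the hinge towards -x and 16.5 mm above the mouth. Its axes turn with the cap (x towards the hinge).
Things that resemble listed ones, but are neither listed nor needed, are in the scene too. Leave any green look-alike of the part that bears marker_2_ball alone. What is shaped like the part that bears marker_1_ball but orange is not meant.

How it is judged:
By the outcome, as a careful person would: the job done as asked, in the order asked, and still so for the second after the job is handed in, with the robot touching nothing.
Of marker_0, marker_1, marker_2 only 2 to 3 are there at a start; the rules pass over those that are not, and their reading is None.
At some moment in a run one of marker_0, marker_1, marker_2 may be knocked a few centimetres aside while the robot is not near it.
Once in a run the grip may slacken for a moment while it holds something.
It also fails if it takes over 210 s, if anything falls off the work surface, if the arm or the gripper's body presses on something with over 40 N, if the wrist force passes 120 N, or if a joint passes its speed limit or range.

## Working session

There is one attempt and no reset: what is moved stays moved. The work goes in short steps, each a Python script; the robot and the scene stay as the last script left them, time stands still between calls to the robot, and variables do not carry over. Pictures are saved under pics/ and viewed, at most 14 in all, crops included, and the job is handed in when it is done.

```bash
ls; mkdir -p pics
python3 - <<'E'
from station import ctrl,get_state,vision
import cv2
for n in("top","side"):
    p,d=vision.grab_frame(n);cv2.imwrite(f"pics/{n}0.png",p)
    i=vision.camera_info(n);print(n,i)
s=get_state();print(s['time'],s['tcp_pos'],s['eef_rot'],s['width'],ctrl.pinch_z)
E
```

```text
pics
top {'mtx': array([[505.8834223 ,   0.        , 319.64504266],
       [  0.        , 505.8834223 , 203.83137899],
       [  0.        ,   0.        ,   1.        ]]), 'dist_coeffs': array([-0.09011097,  0.        ,  0.        ,  0.        ,  0.        ]), 'R': array([[ 0.0259888 , -0.99957744, -0.01301986],
       [-0.99640116, -0.02485067, -0.08103808],
       [ 0.08068028,  0.01507909, -0.99662596]]), 't': array([0.02679983, 0.56107457, 1.70312435])}
side {'mtx': array([[435.75854001,   0.        , 315.52173955],
       [  0.        , 435.75854001, 188.81040695],
       [  0.        ,   0.        ,   1.        ]]), 'dist_coeffs': array([0.00403926, 0.        , 0.        , 0.        , 0.        ]), 'R': array([[-0.99071998, -0.13496323,  0.01608854],
       [-0.08816076,  0.54800008, -0.83181945],
       [ 0.10344852, -0.82551853, -0.55481309]]), 't': array([0.56571096, 0.11969135, 1.10886427])}
0.1 [ 0.26584385 -0.56514484  0.23052954] [-7.76219831e-04  9.75917327e-01  2.18139248e-01 -1.93544674e-04] 0.08519933312241189 -0.0187
```

View pics/top0.png

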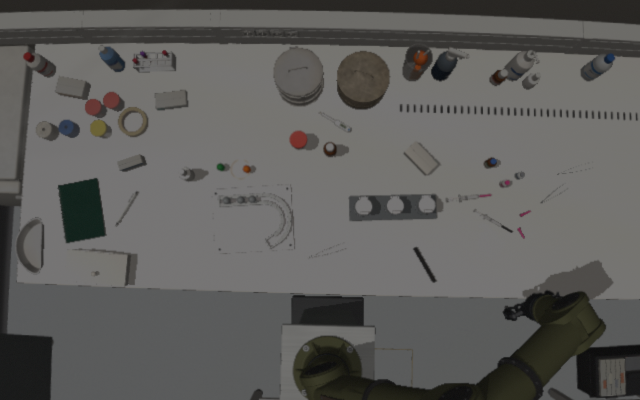

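View pics/side0.png

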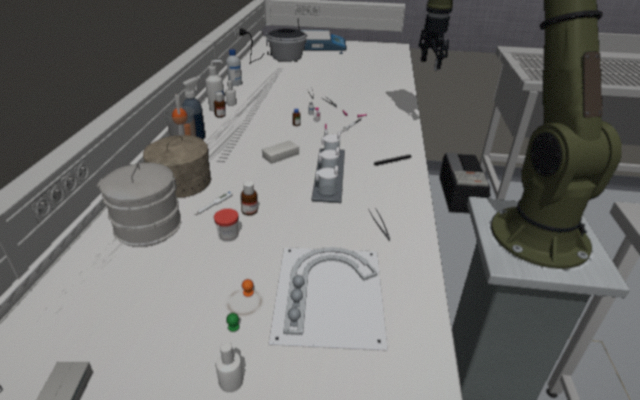

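The top view shows three grey balls in the track at about (226–256,199), the exit gap at about (270,243), and the rack at (393,206). The look-alikes, green at (221,167) and orange at (247,169), are off the track on the worktop. The markers meant are the grey ones in the slot. I'll localise them now.

```bash
cat > h.py <<'E'
from station import ctrl,get_state,vision,models,ticket
import cv2,numpy as np
from scipy.spatial.transform import Rotation as Ro
I={n:vision.camera_info(n) for n in("top","side")}
def proj(n,X):
    c=I[n];return cv2.projectPoints(np.atleast_2d(np.array(X,float)),cv2.Rodrigues(c['R'])[0],c['t'],c['mtx'],c['dist_coeffs'])[0][:,0]
def ray(n,p):
    c=I[n];u=cv2.undistortPoints(np.array([[p]],float),c['mtx'],c['dist_coeffs'])[0,0]
    return -c['R'].T@c['t'],c['R'].T@np.array([u[0],u[1],1])
def at(n,p,z):
    o,d=ray(n,p);return o+d*(z-o[2])/d[2]
def tri(a,b):
    P=[ray("top",a),ray("side",b)];A=np.zeros((3,3));v=np.zeros(3)
    for o,d in P:
        d=d/np.linalg.norm(d);M=np.eye(3)-np.outer(d,d);A+=M;v+=M@o
    return np.linalg.solve(A,v)
def crop(n,p,x0,y0,w,h,k,f):
    cv2.imwrite(f"pics/{f}.png",cv2.resize(p[y0:y0+h,x0:x0+w],None,fx=k,fy=k,interpolation=cv2.INTER_CUBIC))
E
python3 - <<'E'
from h import *
np.set_printoptions(precision=4,suppress=True)
Z={'track_bend_start':.028,'track_bend_centre':.028,'track_exit':.028,'marker_0_ball':.028,'pot_0':.067,'cap_0':.07,'cap_0_bar':.0835}
for n in("top","side"):
    p,d=vision.grab_frame(n)
    for t,z in Z.items():
        print(n,t,[(np.round(r['point'],1).tolist(),round(r['p'],2),at(n,r['point'],z)[:2].round(4).tolist()) for r in models.recognise(n,t)])
    if n=="top":
        a=cv2.resize(p[180:260,205:305],None,fx=6,fy=6,interpolation=3);b=cv2.resize(p[185:230,340:445],None,fx=6,fy=6,interpolation=3)
        cv2.imwrite("pics/track.png",a);cv2.imwrite("pics/rack.png",b)
    else: 
        crop(n,p,260,110,140,240,2.5,"sidecrop")
E
```

```text
top track_bend_start [([254.4, 216.5], 0.67, [0.511, 0.2621])]
top track_bend_centre [([253.0, 219.5], 0.77, [0.5006, 0.2665])]
top track_exit []
top marker_0_ball [([249.3, 197.3], 0.37, [0.5762, 0.282])]
top pot_0 [([389.3, 206.9], 0.68, [0.5522, -0.1912])]
top cap_0 [([363.1, 204.8], 0.65, [0.5568, -0.1038]), ([430.5, 205.4], 0.65, [0.5604, -0.328]), ([392.1, 204.2], 0.59, [0.5612, -0.2])]
top cap_0_bar [([362.1, 205.9], 0.57, [0.552, -0.0996])]
side track_bend_start [([333.2, 298.5], 0.65, [0.4928, 0.311])]
side track_bend_centre [([331.8, 299.3], 0.77, [0.4954, 0.3135]), ([328.4, 171.0], 0.37, [0.5576, -0.1833]), ([331.7, 136.2], 0.32, [0.5718, -0.4129])]
side track_exit [([329.2, 301.2], 0.81, [0.5, 0.3193])]
side marker_0_ball []
side pot_0 [([330.7, 172.5], 0.73, [0.5445, -0.1125])]
side cap_0 [([328.5, 172.3], 0.68, [0.5503, -0.1077]), ([334.2, 135.6], 0.67, [0.5571, -0.3355]), ([329.9, 154.5], 0.52, [0.5574, -0.2093])]
side cap_0_bar [([328.7, 175.5], 0.67, [0.5459, -0.0694]), ([330.8, 299.0], 0.6, [0.4941, 0.3632])]
```

View pics/track.png

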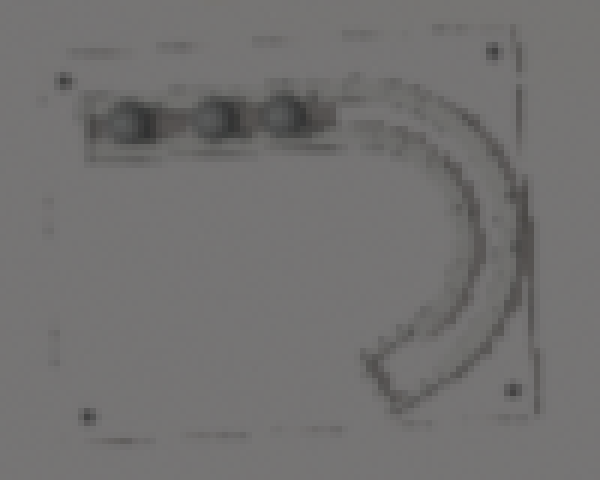

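View pics/rack.png

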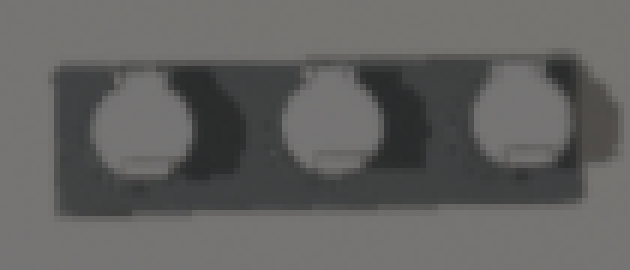

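View pics/sidecrop.png

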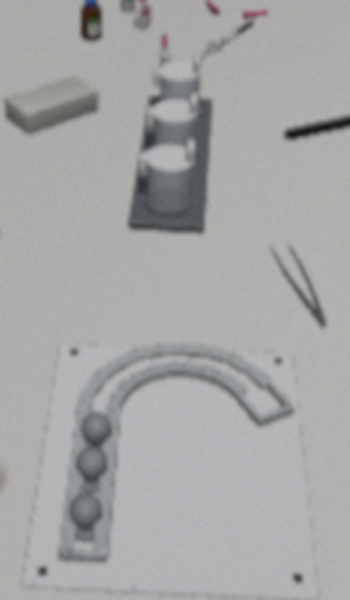

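```bash
cat > fit.py <<'E'
from h import *
from scipy.optimize import least_squares
np.set_printoptions(precision=4,suppress=True)
T=lambda c:(np.array(c,float)+.5)/6-.5+[205,180]
K=lambda c:(np.array(c,float)+.5)/6-.5+[340,185]
S=lambda c:(np.array(c,float)+.5)/2.5-.5+[260,110]
# outline of outer wall in track frame at bend start
W=.017;f=np.linspace(0,np.pi*150/180,60)
def outline(r,ext):
    a=[(-.075+r*np.cos(q),-r*np.sin(q)) for q in f]
    u=np.array([-.5,.866]);pre=[(r-.075,y) for y in np.linspace(.150+.003,0,60)]
    return np.array(pre+a+[tuple(np.array(a[-1])+u*s) for s in np.linspace(0,ext,20)])
def full(W):
    o=outline(.075+W,.035);i=outline(.075-W,.035);e=np.linspace(0,1,15)[:,None]
    return np.vstack([o,i,o[-1]*(1-e)+i[-1]*e,o[0]*(1-e)+i[0]*e])
def world(p,q,z):
    c,s=np.cos(p[2]),np.sin(p[2]);q=np.atleast_2d(q)
    return np.c_[q@np.array([[c,s],[-s,c]])+p[:2],np.full(len(q),z)]
oT=T([(400,82),(470,130),(510,180),(527,230),(520,290),(490,340),(450,380),(402,412),(362,360),(90,158),(210,155),(340,148),(88,125),(88,95)])
oS=S([(58,558),(106,560),(60,530),(262,425),(293,410),(277,418),(170,347),(120,362),(85,395)])
balls=list(zip(T([(133,120),(218,118),(287,115)]),S([(86,510),(91,463),(96,428)])))
if __name__=="__main__":
    for a,b in balls: print("ball",tri(a,b),at("top",a,.028),at("side",b,.028))
    from scipy.spatial import cKDTree
    def res(p):
        q=world(p,full(W),.0135)
        rt=cKDTree(proj("top",q)).query(oT)[0];rs=cKDTree(proj("side",q)).query(oS)[0]
        rb=[x for a,b in balls for x in ((world([0,0,-p[2]],at("top",a,.028)[:2]-p[:2],0)[0,0])/.0033,)]
        return np.r_[rt,rs,rb]
    r=least_squares(res,[.57,.22,0],loss='soft_l1',x_scale=[.01,.01,.05],diff_step=1e-4);print("track",r.x,res(r.x))
    # rack
    cT=K([(60,215),(582,203),(55,68),(580,58)]);cS=S([(130,228),(203,232),(212,98)])
    cor=np.array([(-.0425,.15),(-.0425,-.15),(.0425,.15),(.0425,-.15)])
    def rr(p):
        w=world(p,cor,.012);return np.r_[(proj("top",w)-cT).ravel(),(proj("side",w)[[2,0,1]]-cS).ravel()]
    R=least_squares(rr,[.55,-.2,0]);print("rack",R.x,R.fun)
    for c in K([(143,130),(332,125),(522,117)]): print("cap",at("top",c,.0715),world([0,0,-R.x[2]],at("top",c,.0715)[:2]-R.x[:2],0)[0])
    for n in("top","side"):
        p,_=vision.grab_frame(n);x0,y0,w,h,k=(200,175,250,90,3) if n=="top" else (260,110,140,240,2.5)
        im=cv2.resize(p[y0:y0+h,x0:x0+w],None,fx=k,fy=k,interpolation=3)
        im=cv2.convertScaleAbs(im,alpha=1.7)
        P=[(world(r.x,full(W),.0135),(0,0,255))]
        pots=world(R.x,[(0,.105),(0,0),(0,-.105)],.067)
        t=np.linspace(0,6.28,60)
        for c in pots: P.append((c+np.c_[.028*np.cos(t),.028*np.sin(t),0*t+.0045],(255,0,0)))
        P.append((world(r.x,[(-.075+.075*np.cos(np.pi*5/6)-.009,.0375*-1+.0156)],.028),(0,255,0)))
        for q,c in P:
            for u in (proj(n,q)+.5-[x0,y0])*k-.5: cv2.circle(im,tuple(int(v) for v in u),0,c,-1)
        cv2.imwrite(f"pics/ov_{n}.png",im)
E
python3 fit.py
```

```text
ball [0.5658 0.3596 0.0261] [0.5665 0.3593 0.028 ] [0.5646 0.3612 0.028 ]
ball [0.5692 0.3109 0.026 ] [0.5688 0.3105 0.028 ] [0.5691 0.3127 0.028 ]
ball [0.5718 0.2714 0.0259] [0.5715 0.2711 0.028 ] [0.5716 0.2734 0.028 ]
track [0.5733 0.2376 0.0654] [1.6984 0.7945 1.6615 2.4047 2.0837 1.0395 0.9459 0.9943 0.0927 0.4113
 0.7197 0.4442 0.6556 0.301  2.7738 2.578  1.0933 1.4533 0.2176 0.6557
 0.3178 0.5775 0.572  0.3333 0.0753 0.1055]
rack [ 0.556  -0.2077  0.0485] [-0.8119  0.1096 -0.5074  0.014  -0.6483 -0.1003 -1.1786 -0.458  -0.588
 -2.359   0.835  -2.0237  0.5538 -0.0574]
cap [ 0.5519 -0.1048  0.0715] [0.0009 0.1029 0.    ]
cap [ 0.5572 -0.2093  0.0715] [ 0.0012 -0.0016  0.    ]
cap [ 0.5643 -0.3146  0.0715] [ 0.0031 -0.1072  0.    ]
```

```bash
python3 -c "
import cv2,numpy as np
a=cv2.imread('pics/ov_top.png');b=cv2.imread('pics/ov_side.png')
b=b[40:];c=np.zeros((600,800,3),np.uint8)
a2=a[:, :450];c[:270,:450]=a2[:270];c[290:560,:270]=a[:,450:720];c[:b.shape[0],450:]=b[:600];cv2.imwrite('pics/ov.png',c)"
```

```text
(no output)
```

View pics/ov.png

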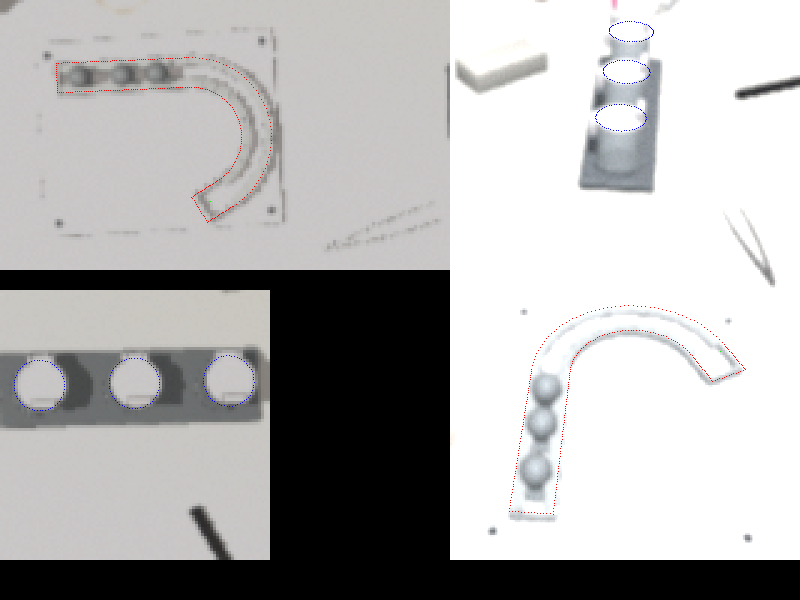

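The overlay fits the pots well and the track to about 1 px. I'll refit the track without its closed end, one camera at a time, and check that the push path is reachable.

```bash
cat > fit2.py <<'E'
from fit import *
from scipy.spatial import cKDTree
bT=T([(470,130),(510,180),(524,230),(518,290),(490,340),(450,380),(402,410),(362,360),(210,155),(340,148),(90,158),(90,95),(460,230),(440,178)])
bS=S([(262,425),(293,410),(277,418),(170,347),(120,362),(85,395),(220,352),(60,530),(106,540)])
def fitc(tb,sb):
    def res(p):
        q=world(p,full(.0165),.0135);o=[]
        if tb:o.append(cKDTree(proj("top",q)).query(bT)[0])
        if sb:o.append(cKDTree(proj("side",q)).query(bS)[0])
        for a,b in balls:
            for n,c,f in(("top",a,tb),("side",b,sb)):
                if f:o.append([world([0,0,-p[2]],at(n,c,.028)[:2]-p[:2],0)[0,0]/.0033])
        return np.concatenate(o)
    return min((least_squares(res,[.573,y,.06],loss='soft_l1',x_scale=[.01,.01,.05],diff_step=1e-4) for y in(.23,.235,.24)),key=lambda r:r.cost)
for a in((1,0),(0,1),(1,1)):
    r=fitc(*a);print(a,r.x,r.cost)
E
python3 fit2.py
cat >> h.py <<'E'
def quat(a,tilt=0):   # tool down, closing axis y at world angle a
    y=np.array([np.cos(a),np.sin(a),0]);z=np.array([0,0,-1.]);x=np.cross(y,z)
    q=Ro.from_matrix(np.c_[x,y,z]).as_quat();return np.r_[q[3],q[:3]]
TR=np.array([.573,.236,.0635])
def tp(s,TR=TR):   # arc length along slot from bend start -> world xy, heading angle
    L=.075*np.pi*5/6
    if s<0:p=(0,-s);h=-np.pi/2
    else:
        f=min(s,L)/.075;p=np.array([-.075+.075*np.cos(f),-.075*np.sin(f)]);h=-np.pi/2-f
        if s>L:p=p+(s-L)*np.array([-.5,.866])
    c,s_=np.cos(TR[2]),np.sin(TR[2])
    return np.array([c*p[0]-s_*p[1]+TR[0],s_*p[0]+c*p[1]+TR[1]]),h+TR[2]
E
python3 - <<'E'
from h import *
np.set_printoptions(precision=2,suppress=True)
q0=get_state()['qpos'];print(q0)
for off in(0,np.pi):
  print(off)
  for s in(-.16,-.05,.04,.08,.12,.16,.2,.216):
    p,h=tp(s);print(s,p,round(h,2),ctrl.ik([*p,.02],quat(h+off)))
for a in(0,np.pi/2,-np.pi/2,np.pi): print(a,[ctrl.ik([.556+.005,-.2077+d,.08],quat(a+.05)) for d in(.105,-.105)])
E
```

```text
(1, 0) [0.5733 0.2329 0.0635] 2.121559942246601
(0, 1) [0.5738 0.2394 0.0645] 1.7760341302497333
(1, 1) [0.5735 0.2351 0.063 ] 8.211546478278098
[ 1.24  0.51 -0.24  1.5   0.13  1.15 -0.15]
0
-0.16 [0.56 0.4 ] -1.51 [-0.43  0.82 -0.39  1.54  0.38  0.85 -2.47]
-0.05 [0.57 0.29] -1.51 [-0.32  0.76 -0.31  1.69  0.32  0.74 -2.29]
0.04 [0.57 0.2 ] -2.04 [-0.28  0.7  -0.16  1.81  0.17  0.65 -2.57]
0.08 [0.54 0.17] -2.57 [-0.79  0.8   0.75  1.91 -0.79  0.76 -2.16]
0.12 [0.5  0.16] -3.11 [ 0.34  0.95 -1.23  2.    1.07  1.06  1.76]
0.16 [0.46 0.17] -3.64 [ 0.32  0.91 -1.23  2.09  1.08  1.01  1.14]
0.2 [0.43 0.19] -4.13 [ 0.25  0.9  -1.23  2.13  1.08  0.98  0.55]
0.216 [0.42 0.21] -4.13 [ 0.22  0.89 -1.23  2.13  1.08  0.98  0.51]
3.141592653589793
-0.16 [0.56 0.4 ] -1.51 [-0.21  0.94 -0.86  1.54  0.79  1.04  0.35]
-0.05 [0.57 0.29] -1.51 [-0.09  0.84 -0.72  1.69  0.69  0.88  0.53]
0.04 [0.57 0.2 ] -2.04 [ 0.05  0.8  -0.73  1.8   0.71  0.82  0.07]
0.08 [0.54 0.17] -2.57 [ 0.04  0.73 -0.62  1.9   0.63  0.72 -0.38]
0.12 [0.5  0.16] -3.11 [-0.02  0.67 -0.51  2.    0.55  0.61 -0.87]
0.16 [0.46 0.17] -3.64 [-0.06  0.63 -0.5   2.09  0.57  0.55 -1.48]
0.2 [0.43 0.19] -4.13 [-0.21  0.6  -0.39  2.13  0.48  0.49 -1.94]
0.216 [0.42 0.21] -4.13 [-0.24  0.6  -0.39  2.14  0.48  0.49 -1.98]
0 [array([ 0.52,  0.64, -0.6 ,  1.83,  0.48,  0.82, -0.28]), array([ 0.75,  0.71, -0.48,  1.63,  0.4 ,  0.9 ,  0.17])]
1.5707963267948966 [array([ 0.67,  0.72, -0.88,  1.83,  0.69,  0.93,  1.09]), array([ 0.95,  0.81, -0.86,  1.63,  0.69,  1.04,  1.49])]
-1.5707963267948966 [array([ 0.3 ,  0.59, -0.25,  1.84,  0.21,  0.74, -1.58]), array([ 0.56,  0.67, -0.15,  1.64,  0.13,  0.84, -1.17])]
3.141592653589793 [array([ 0.02,  0.59,  0.18,  1.84, -0.15,  0.72, -2.8 ]), array([ 0.33,  0.68,  0.23,  1.64, -0.2 ,  0.84, -2.44])]
```

```bash
cat >> h.py <<'E'
RK=np.array([.5565,-.2077,.053])
def rk(k,x,z,y=0):   # rack coords relative to hinge of pot k (z rel. mouth)
    c,s=np.cos(RK[2]),np.sin(RK[2]);X=.031+x;Y=.105*(1-k)+y
    return [RK[0]+c*X-s*Y,RK[1]+s*X+c*Y,.067+z]
def st():
    s=get_state();return round(s['time'],1),np.round(s['tcp_pos'],4),np.round(s['contact_force'],1),round(s['width'],4)
B=np.hypot(.053,.0165);b0=np.arctan2(.0165,.053)
def bar(th): return -B*np.cos(b0+th),B*np.sin(b0+th)
QX=quat(RK[2])
def fx(): return get_state()['contact_force']
def opencap(k,th0=0.,F=.0145):
    x,z=bar(th0)
    ctrl.ungrasp();ctrl.movep(rk(k,x,.10),QX);ctrl.movel(rk(k,x,z-.0075));ctrl.close_gripper(20);print('grip',st())
    for t in np.linspace(th0,.5,4)[1:]:
        x,z=bar(t);ctrl.movel(rk(k,x,z-.0075),max_speed=.1)
    print('lifted',st());ctrl.ungrasp();x,z=bar(.5);ctrl.movel(rk(k,x,.085),max_speed=.25)
    ctrl.movel(rk(k,x-.045,.085),max_speed=.25);ctrl.close_gripper(20)
    ctrl.movel(rk(k,x-.040,.03),max_speed=.25)
    for t in np.arange(.45,2.06,.2):
        x,z=bar(t);tip=max(.022,min(z-.012,.036));r=np.linspace(.001,.061,60)
        P=np.r_[np.c_[-r*np.cos(t),r*np.sin(t)],[[x-.005,z]]];face=P[P[:,1]>=tip][:,0].min()
        ctrl.movel(rk(k,face-F,tip),max_speed=.15)
        if np.hypot(*fx()[:2])>15: print('force',t,fx());break
    print('pushed',st());ctrl.movel(rk(k,-.04,.06),max_speed=.3);ctrl.movel(rk(k,-.04,.13),max_speed=.3)
def view(name,boxes):   # stack crops (cam,x0,y0,w,h,k) of fresh frames
    fr={n:vision.grab_frame(n)[0] for n in {b[0] for b in boxes}}
    im=[cv2.convertScaleAbs(cv2.resize(fr[n][y:y+h,x:x+w],None,fx=k,fy=k,interpolation=3),alpha=1.5) for n,x,y,w,h,k in boxes]
    W=sum(i.shape[1] for i in im);H=max(i.shape[0] for i in im);o=np.zeros((H,W,3),np.uint8);c=0
    for i in im:o[:i.shape[0],c:c+i.shape[1]]=i;c+=i.shape[1]
    print(o.shape);cv2.imwrite(f"pics/{name}.png",o)
E
python3 - <<'E'
from h import *
opencap(0)
print(st())
view("c0",[("side",290,100,80,110,5),("top",335,175,120,60,3)])
E
```

```text
grip (4.6, array([ 0.5317, -0.1039,  0.0766]), array([ 7.5, -0.1, -2.3]), 0.0091)
lifted (5.3, array([ 0.5437, -0.1033,  0.0988]), array([ 4.6, -0.2, -7.5]), 0.0092)
force 1.05 [-15.76862997   0.07465038  15.74309553]
pushed (8.9, array([ 0.5316, -0.1041,  0.1026]), array([-15.8,   0.1,  15.7]), 0.0)
(9.5, array([ 0.542 , -0.1036,  0.1974]), array([ 0.3,  0.1, -0.4]), -0.0002)
(550, 760, 3)
```

View pics/c0.png

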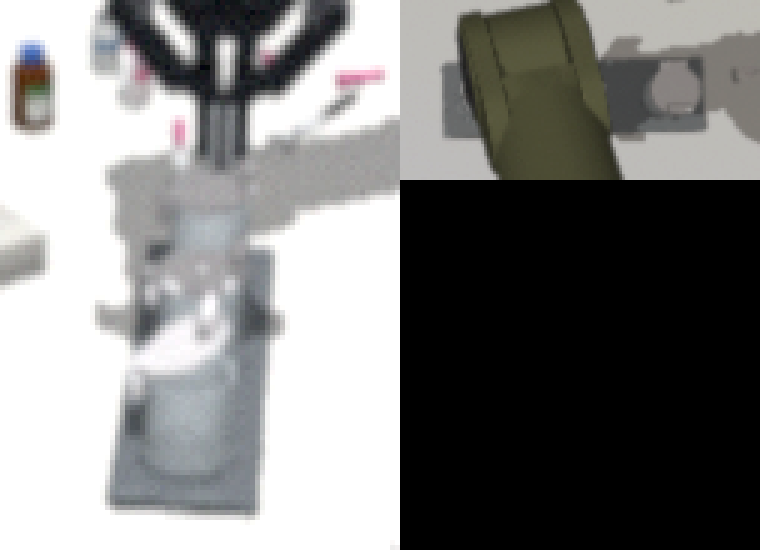

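Cap 0 is lifted to about 0.4 rad. The push jammed because the tip sat on the cap's ledge in front of the bar, so I'll push from below the free edge instead.

```bash
python3 - <<'E'
s=open('h.py').read()
a=s.index("    ctrl.movel(rk(k,x-.040,.03)");b=s.index("    print('pushed'")
s=s[:a]+'''    pushcap(k,F)
'''+s[b:]
i=s.index("def opencap")
s=s[:i]+'''def pushcap(k,F=.0145,t0=.25):
    ctrl.movel(rk(k,-.095,.03),max_speed=.25);ctrl.movel(rk(k,-.085,.010),max_speed=.25)
    for t in np.arange(t0,2.06,.12):
        tip=np.clip(.059*np.sin(t)-.012,.008,.036);r=np.linspace(.001,.061,60)
        P=np.c_[-r*np.cos(t),r*np.sin(t)];face=P[P[:,1]>=tip-.001][:,0].min()
        ctrl.movel(rk(k,face-F,tip),max_speed=.15)
        if np.hypot(*fx()[:2])>12: print('force',t,fx(),st());break
'''+s[i:]
open('h.py','w').write(s)
E
python3 - <<'E'
from h import *
ctrl.movel(rk(0,-.095,.06),max_speed=.3)
pushcap(0);print(st())
ctrl.movel(rk(0,-.04,.06),max_speed=.3);ctrl.movel(rk(0,-.04,.13),max_speed=.3)
view("c1",[("side",290,100,80,110,5)])
E
```

```text
force 1.0899999999999999 [-22.63388769   0.05885161  24.27804035] (12.6, array([ 0.5326, -0.1039,  0.1031]), array([-22.6,   0.1,  24.3]), 0.0001)
(12.6, array([ 0.5326, -0.1039,  0.1031]), array([-22.6,   0.1,  24.3]), 0.0001)
(550, 400, 3)
```

View pics/c1.png

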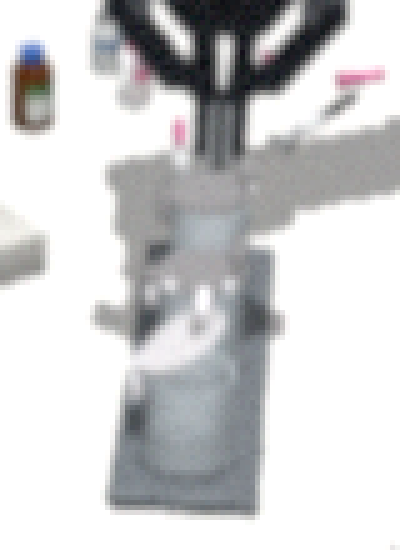

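```bash
sed -i 's/tip=np.clip(.059\*np.sin(t)-.012,.008,.036)/tip=max(.059*np.sin(min(t,1.5))-.012,.004) if t<1.6 else .04/; s/F=.0145/F=.013/g' h.py
python3 - <<'E'
from h import *
ctrl.movel(rk(0,-.095,.06),max_speed=.3)
pushcap(0,t0=.5);print(st())
ctrl.movel(rk(0,-.04,.06),max_speed=.3);ctrl.movel(rk(0,-.04,.13),max_speed=.3)
view("c2",[("side",290,100,80,110,5)])
E
```

```text
force 1.1 [-12.43184625  -0.78758073  14.11486426] (15.8, array([ 0.5377, -0.1037,  0.1076]), array([-12.4,  -0.8,  14.1]), -0.0001)
(15.8, array([ 0.5377, -0.1037,  0.1076]), array([-12.4,  -0.8,  14.1]), -0.0001)
(550, 400, 3)
```

View pics/c2.png

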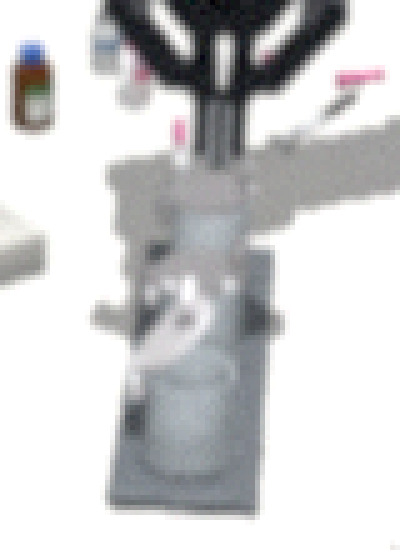

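```bash
sed -i 's/>12: print/>25: print/' h.py
python3 - <<'E'
from h import *
ctrl.movel(rk(0,-.095,.06),max_speed=.3)
ctrl.movel(rk(0,-.07,.024),max_speed=.3)
for x,z in[(-.05,.03),(-.043,.038),(-.036,.046),(-.025,.05),(-.01,.05),(0,.044),(.004,.04)]:
    ctrl.movel(rk(0,x,z),max_speed=.15);print(st())
    if np.linalg.norm(fx())>40:break
ctrl.movel(rk(0,-.04,.06),max_speed=.3);ctrl.movel(rk(0,-.04,.13),max_speed=.3)
view("c3",[("side",290,100,80,110,5)])
E
```

```text
(17.5, array([ 0.5326, -0.1036,  0.0979]), array([-0.2,  0.3, -0.5]), 0.0001)
(17.8, array([ 0.5389, -0.1036,  0.1055]), array([ 0. , -0.1,  0.2]), 0.0001)
(18.0, array([ 0.5461, -0.103 ,  0.1131]), array([ 0.2, -0.2,  0.2]), -0.0002)
(18.2, array([ 0.5572, -0.1026,  0.1169]), array([-1.4, -0.9,  1.4]), 0.0006)
(18.5, array([ 0.5743, -0.1017,  0.1191]), array([-0.3, -0.5, 14.6]), 0.0001)
(18.8, array([ 0.5824, -0.101 ,  0.1115]), array([-0.2,  0.3, -0.8]), 0.0001)
(19.0, array([ 0.5852, -0.101 ,  0.106 ]), array([-0.4, -0.9, -0.2]), -0.0)
(550, 400, 3)
```

View pics/c3.png

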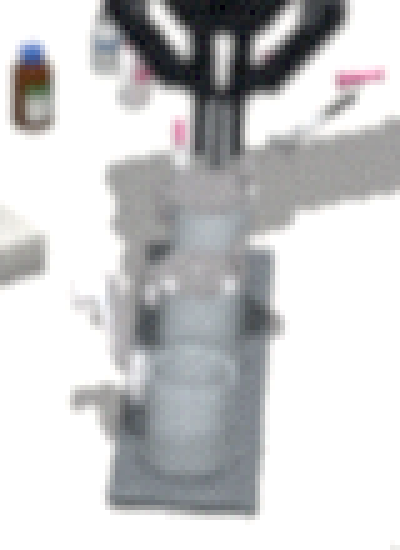

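Cap 0 now stands open past vertical. I'll do the other two with the proven path.

```bash
python3 - <<'E'
s=open('h.py').read()
a=s.index("def pushcap");b=s.index("def opencap")
s=s[:a]+'''def pushcap(k,F=0):
    for x,z in[(-.085,.03),(-.075,.010),(-.064,.016),(-.056,.026),(-.049,.034),(-.041,.041),(-.033,.047),(-.023,.05),(-.01,.05),(0,.044),(.007,.04)]:
        ctrl.movel(rk(k,x,z),max_speed=.18);f=fx()
        if np.linalg.norm(f)>6: print((x,z),np.round(f,1))
        if np.linalg.norm(f)>45:break
'''+s[b:]
s=s.replace("linspace(th0,.5,4)","linspace(th0,.6,4)").replace("bar(.5)","bar(.6)")
open('h.py','w').write(s)
E
python3 - <<'E'
from h import *
for k in(1,2): opencap(k)
ctrl.movel([.45,0,.3],max_speed=.4)
print(st())
view("c4",[("side",290,100,80,110,5),("top",335,175,120,60,3)])
E
```

```text
grip (22.5, array([ 0.5378, -0.2088,  0.0767]), array([ 8.5, -0.6, -3.9]), 0.0089)
lifted (23.2, array([ 0.5524, -0.208 ,  0.102 ]), array([  2. ,  -1.2, -11.4]), 0.0091)
(-0.049, 0.034) [-6.5  0.9  6.2]
(-0.041, 0.041) [-4.1 -0.3  5.8]
(-0.023, 0.05) [-0.8  0.3  6.2]
(-0.01, 0.05) [ 0.4 -1.  14.7]
pushed (28.4, array([ 0.5941, -0.2055,  0.1059]), array([ 0.2, -0.1, -0.5]), -0.0001)
grip (31.8, array([ 0.5433, -0.3136,  0.0766]), array([ 7.6, -0.7, -4.3]), 0.0084)
lifted (32.6, array([ 0.5572, -0.3128,  0.1014]), array([  0.8,  -1.7, -13.3]), 0.0091)
(-0.049, 0.034) [-4.9  0.5  6.5]
pushed (37.8, array([ 0.6001, -0.3103,  0.1067]), array([-0.8, -0.8,  0.5]), 0.0001)
(39.5, array([ 0.4502, -0.0021,  0.2988]), array([ 0.7, -0.6,  0.8]), 0.0002)
(550, 760, 3)
```

View pics/c4.png

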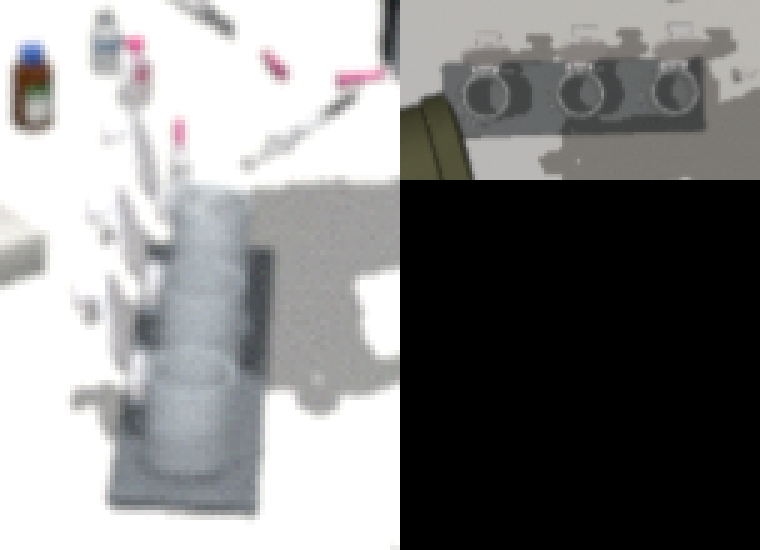

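```bash
cat >> h.py <<'E'
PZ=.020
def push(s0,s1,step=.008,lim=6,slow=None,sp=.12):
    base=fx().copy()
    for s in np.append(np.arange(s0,s1,step),s1):
        p,h=tp(s);ctrl.movel([*p,PZ],quat(h+np.pi),max_speed=sp)
        f=fx()-base
        if np.linalg.norm(f)>lim: print('stop',round(s,3),np.round(f,1));break
    print('push end',round(s,3),st(),np.round(f,1));return s
E
python3 - <<'E'
from h import *
for c,e in zip([(487,97),(581,93),(675,91)],(.105,0,-.105)):
    print(at("top",[(c[0]-400)/3+335,175+c[1]/3],.067)[:2],rk(int(1-e/.105),-.031,0)[:2])
ctrl.close_gripper(20)
p,h=tp(-.172);q=quat(h+np.pi)
ctrl.movep([*p,.15],q);ctrl.movel([*p,PZ])
push(-.172,.10)
t,_=vision.grab_frame("side")
print([(np.round(r['point']),round(r['p'],2)) for r in models.recognise("side","marker_0_ball")])
view("p1",[("side",250,230,170,120,4)])
E
```

```text
[ 0.54865195 -0.10717352] [np.float64(0.5509376049816034), np.float64(-0.10284743798237776)]
[ 0.55568758 -0.21128544] [np.float64(0.5565), np.float64(-0.2077)]
[ 0.5605119  -0.31582324] [np.float64(0.5620623950183966), np.float64(-0.3125525620176222)]
push end 0.1 (51.3, array([0.5206, 0.1596, 0.02  ]), array([-0.4, -0.8, -0.3]), -0.0003) [-0.6 -0.8 -0.6]
[(array([360., 259.]), 0.7)]
(480, 680, 3)
```

View pics/p1.png

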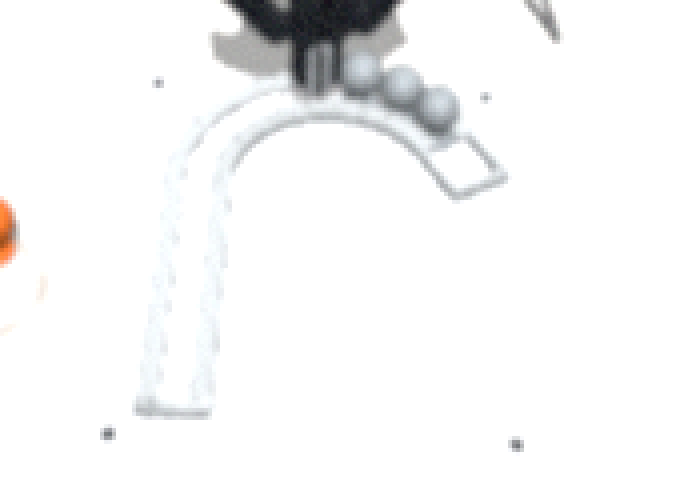

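All three markers are in a row on the bend, heading for the gap. Next I'll push until the first meets the end wall.

```bash
sed -i 's/RK=np.array(\[.5565,-.2077/RK=np.array([.556,-.2087/' h.py
python3 - <<'E'
from h import *
s=push(.103,.16,step=.003,lim=4,sp=.05)
s=push(s-.004,s-.008,step=.004,lim=50)
print(s)
for c in ("top","side"):
    vision.grab_frame(c)
    for r in models.masks_of(c,"marker_0_ball"): print(c,np.round(r['point'],1),round(r['p'],2),r['mask'].sum(),at(c,r['point'],.028).round(4))
print(tp(.216)[0],tp(.190)[0])
view("p2",[("side",250,230,170,120,4)])
E
```

```text
stop 0.139 [ 5.6 -2.2  2.2]
push end 0.139 (54.7, array([0.4829, 0.1577, 0.0203]), array([ 4.7, -1.9,  1.6]), -0.0) [ 5.6 -2.2  2.2]
push end 0.131 (55.0, array([0.4889, 0.1566, 0.0196]), array([ 0.2, -0. , -0.5]), 0.0002) [-4.5  1.8 -2. ]
0.131
top [267.8 243. ] 0.38 43 [0.4222 0.2133 0.028 ]
side [367.7 265.7] 0.54 126 [0.4266 0.2045 0.028 ]
side [309.6 161.4] 0.27 139 [ 0.6214 -0.2307  0.028 ]
[0.42482451 0.20605412] [0.43944656 0.1845634 ]
(480, 680, 3)
```

View pics/p2.png

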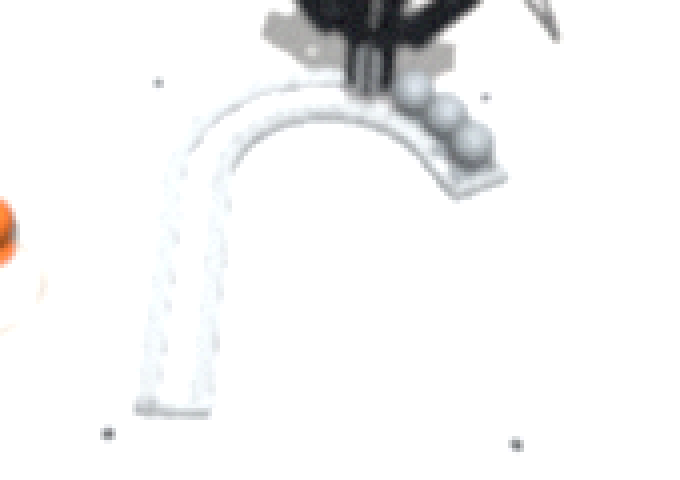

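The row is against the end wall, and pusher s = 0.139 is as predicted. The lead ball is at crop (472,145), side px (368,266), grey and in the exit gap. I'll grasp it across the slot.

```bash
cat >> h.py <<'E'
def chk(t):
    s=st();print(t,s[0],s[1],s[3]);assert .018<s[3]<.034,'lost'
def nearq(p,angs):
    q0=np.array(get_state()['qpos']);c=[]
    for a in angs:
        j=ctrl.ik(p,quat(a))
        if j is not None:c.append((np.abs(np.array(j)-q0).max(),a))
    return quat(min(c)[1])
def take(s=.217,z=.018):
    p,h=tp(s);ctrl.ungrasp();q=nearq([*p,.15],(h+np.pi/2,h-np.pi/2))
    ctrl.movep([*p,.12],q);ctrl.movel([*p,z],max_speed=.2);ctrl.close_gripper(40);chk('grip')
    ctrl.movel([*p,.06],max_speed=.15);ctrl.close_gripper(40);chk('lift');ctrl.movel([*p,.16],max_speed=.25);chk('up')
def drop(k):
    q=nearq(rk(k,-.031,.1),(RK[2]+np.pi/2,RK[2]-np.pi/2))
    ctrl.movep(rk(k,-.031,.085),q);ctrl.close_gripper(40);chk('over')
    ctrl.movel(rk(k,-.031,.006),max_speed=.15);chk('low')
    ctrl.pause(.2);ctrl.ungrasp();ctrl.pause(.2);ctrl.movel(rk(k,-.031,.1),max_speed=.3);print(st())
E
python3 - <<'E'
from h import *
p,h=tp(.12);ctrl.movel([*p,.13],max_speed=.3)
take()
vision.grab_frame("side")
print([(np.round(r['point']),round(r['p'],2)) for r in models.recognise("side","marker_0_ball")])
drop(0)
E
```

```text
grip 58.2 [0.4246 0.2069 0.0186] 0.0234
lift 58.9 [0.4239 0.2065 0.0592] 0.0235
up 59.4 [0.4243 0.2066 0.1599] 0.0235
[(array([376., 218.]), 0.42)]
over 61.0 [ 0.5505 -0.1026  0.152 ] 0.0232
low 61.7 [ 0.5509 -0.1037  0.0735] 0.0237
(63.2, array([ 0.5509, -0.104 ,  0.1681]), array([-0.7,  0.1, -0.7]), 0.0856)
```

```bash
cat >> h.py <<'E'
def prof(cam="side"):
    p=cv2.GaussianBlur(cv2.cvtColor(vision.grab_frame(cam)[0],cv2.COLOR_BGR2GRAY),(3,3),0)
    ss=np.arange(-.14,.228,.008);u=proj(cam,[[*tp(s)[0],.028] for s in ss])
    print(' '.join(f"{int(s*1000)}:{p[int(round(v)),int(round(c))]}" for s,(c,v) in zip(ss,u)))
E
python3 - <<'E'
from h import *
ctrl.movel([.50,-.10,.25],max_speed=.4)
prof();prof("top")
for c in("top","side"):
    vision.grab_frame(c);print([(np.round(r['point']),round(r['p'],2)) for r in models.recognise(c,"marker_0_ball")])
for k in range(3): print(proj("top",[rk(k,-.031,-.03)]).round(),proj("side",[rk(k,-.031,-.03)]).round())
E
```

```text
-140:181 -132:178 -124:182 -115:181 -107:181 -99:183 -91:182 -83:182 -75:183 -67:182 -59:182 -51:183 -43:182 -35:183 -27:183 -19:182 -11:182 -3:182 4:179 12:165 20:154 28:145 36:140 44:137 52:149 60:146 68:152 76:153 84:155 92:160 100:161 108:158 116:158 124:161 132:155 140:162 148:125 156:117 164:123 172:95 180:115 188:130 196:99 204:129 212:123 220:124
-140:109 -132:123 -124:123 -115:121 -107:121 -99:121 -91:122 -83:124 -75:123 -67:122 -59:122 -51:121 -43:122 -35:122 -27:124 -19:121 -11:120 -3:121 4:119 12:118 20:119 28:117 36:114 44:111 52:118 60:113 68:110 76:113 84:109 92:110 100:96 108:110 116:101 124:99 132:107 140:117 148:93 156:78 164:87 172:77 180:63 188:88 196:90 204:113 212:123 220:98
[]
[]
[[362. 207.]] [[328. 183.]]
[[393. 207.]] [[330. 164.]]
[[424. 206.]] [[332. 148.]]
```

Run:
```python
from h import *
g=cv2.cvtColor(vision.grab_frame("top")[0],cv2.COLOR_BGR2GRAY);e=cv2.cvtColor(vision.grab_frame("side")[0],cv2.COLOR_BGR2GRAY)
for k in range(3):
    u,v=proj("top",[rk(k,-.031,-.03)])[0].round().astype(int);a,b=proj("side",[rk(k,-.031,-.03)])[0].round().astype(int)
    print(k,g[v-4:v+5,u-5:u+6].mean().round(),g[v-4:v+5,u-5:u+6].min(),e[b-5:b+6,a-5:a+6].mean().round(),e[b-5:b+6,a-5:a+6].min())
p,h=tp(.112);ctrl.close_gripper(20);ctrl.movep([*p,.13],quat(h+np.pi));ctrl.movel([*p,PZ],max_speed=.2);ctrl.pause(.2)
s=push(.115,.19,step=.004,lim=4,sp=.06)
push(s-.004,s-.008,step=.004,lim=50)
p,h=tp(s-.015);ctrl.movel([*p,.12],max_speed=.3)
prof()
```

```text
0 47.0 32 110.0 97
1 49.0 30 113.0 95
2 53.0 45 114.0 94
stop 0.163 [ 4.  -3.6  1.6]
push end 0.163 (70.0, array([0.4606, 0.1663, 0.0202]), array([ 3.5, -3. ,  1.6]), -0.0002) [ 4.  -3.6  1.6]
push end 0.155 (70.2, array([0.4665, 0.1631, 0.0198]), array([ 0.2, -0. , -0.1]), 0.0003) [-3.4  3.  -1.7]
-140:195 -132:191 -124:196 -115:194 -107:195 -99:195 -91:196 -83:197 -75:196 -67:196 -59:197 -51:197 -43:196 -35:196 -27:197 -19:197 -11:196 -3:196 4:192 12:177 20:165 28:156 36:151 44:148 52:160 60:158 68:163 76:165 84:167 92:172 100:173 108:170 116:170 124:172 132:168 140:174 148:174 156:162 164:165 172:129 180:126 188:142 196:107 204:130 212:140 220:123
```

Run:
```python
from h import *
take()
drop(1)
ctrl.movel([.50,-.0,.25],max_speed=.4)
prof()
d=vision.grab_frame("top")[1]
c=I["top"]
for k in range(3):
    u,v=proj("top",[rk(k,-.031,-.03)])[0].round().astype(int)
    o,_=ray("top",(u,v));Z=lambda x,y:(ray("top",(x,y))[0]+ray("top",(x,y))[1]*d[y,x])[2]
    print(k,np.array([[round(1000*Z(x,y)) for x in range(u-6,u+7,2)] for y in range(v-6,v+7,2)]).tolist())
```

```text
grip 73.5 [0.4246 0.2069 0.0186] 0.0235
lift 74.2 [0.4238 0.2066 0.0592] 0.0234
up 74.7 [0.4243 0.2065 0.1599] 0.0236
over 76.5 [ 0.5563 -0.2076  0.1521] 0.0232
low 77.2 [ 0.5565 -0.2086  0.0736] 0.0235
(78.7, array([ 0.5564, -0.2089,  0.1682]), array([-0.8, -0.1, -0.8]), 0.0853)
-140:183 -132:180 -124:184 -115:183 -107:184 -99:183 -91:184 -83:185 -75:185 -67:184 -59:184 -51:185 -43:185 -35:185 -27:185 -19:184 -11:184 -3:185 4:182 12:167 20:155 28:146 36:143 44:139 52:150 60:148 68:153 76:155 84:156 92:161 100:162 108:159 116:160 124:162 132:158 140:163 148:163 156:152 164:154 172:121 180:117 188:133 196:100 204:130 212:125 220:125
0 [[19, 69, 22, 20, 20, 42, 71], [64, 10, 16, 19, 17, 17, 38], [67, 16, 20, 9, 17, 16, 17], [636, 19, 47, 58, 51, 11, 25], [647, 8, 41, 55, 52, 10, 15], [646, 61, 57, 49, 50, 15, 60], [668, 31, 72, 65, 66, 64, 19]]
1 [[17, 66, 6, 13, 14, 24, 49], [65, 13, 14, 25, 21, 20, 25], [67, 14, 18, 50, 13, 15, 20], [61, 21, 38, 57, 47, 11, 16], [48, 20, 55, 50, 52, 16, 12], [20, 57, 43, 45, 49, 18, 71], [19, 17, 42, 58, 63, 20, 7]]
2 [[16, 64, 17, 15, 14, 36, 44], [44, 11, 23, 16, 12, 25, 26], [61, 12, 18, 13, 13, 18, 15], [51, 14, 18, 19, 17, 21, 13], [49, 71, 21, 15, 15, 13, 20], [32, 59, 68, 7, 15, 8, 47], [19, 24, 36, 65, 65, 72, 17]]
```

Depth shows markers in pots 0 and 1, with pot 2 empty. Now the third.

Run:
```python
from h import *
p,h=tp(.135);ctrl.close_gripper(20);ctrl.movep([*p,.13],quat(h+np.pi));ctrl.movel([*p,PZ],max_speed=.2);ctrl.pause(.2)
s=push(.138,.205,step=.004,lim=3.5,sp=.06)
push(s-.004,s-.008,step=.004,lim=50)
p,h=tp(s-.015);ctrl.movel([*p,.12],max_speed=.3)
prof()
if s>.183:
    take();drop(2)
    ctrl.movel([.50,-.0,.25],max_speed=.4)
    d=vision.grab_frame("top")[1]
    for k in range(3):
        u,v=proj("top",[rk(k,-.031,-.03)])[0].round().astype(int)
        Z=lambda x,y:(ray("top",(x,y))[0]+ray("top",(x,y))[1]*d[y,x])[2]
        print(k,[[round(1000*Z(x,y)) for x in range(u-6,u+7,2)] for y in range(v-4,v+5,2)])
    prof()
```

```text
stop 0.19 [ 3.1 -3.7  8.6]
push end 0.19 (85.5, array([0.4413, 0.1831, 0.0207]), array([ 3. , -4.9,  8.5]), 0.0) [ 3.1 -3.7  8.6]
push end 0.182 (85.8, array([0.4448, 0.1783, 0.0199]), array([-1.1,  0.3, -0.5]), -0.0004) [-4.1  5.3 -9. ]
-140:196 -132:192 -124:196 -115:195 -107:197 -99:197 -91:197 -83:196 -75:197 -67:197 -59:196 -51:197 -43:196 -35:197 -27:197 -19:197 -11:196 -3:197 4:193 12:178 20:166 28:156 36:151 44:148 52:160 60:157 68:163 76:166 84:167 92:172 100:174 108:170 116:171 124:173 132:169 140:174 148:174 156:163 164:164 172:167 180:168 188:170 196:127 204:134 212:140 220:118
grip 89.3 [0.4246 0.2069 0.0186] 0.0234
lift 89.9 [0.4238 0.2065 0.0592] 0.0234
up 90.5 [0.4243 0.2065 0.1598] 0.0235
over 92.6 [ 0.5619 -0.3126  0.1522] 0.0234
low 93.3 [ 0.5621 -0.3135  0.0737] 0.0234
(94.8, array([ 0.562 , -0.3138,  0.1684]), array([-0.3,  0.6, -0.1]), 0.0851)
0 [[66, 18, 14, 18, 13, 20, 42], [636, 15, 13, 14, 23, 15, 15], [644, 12, 43, 48, 48, 18, 21], [669, 17, 47, 57, 49, 22, 14], [666, 69, 43, 53, 44, 14, 64]]
1 [[55, 21, 13, 9, 19, 23, 15], [67, 17, 13, 51, 18, 13, 13], [66, 9, 54, 52, 53, 15, 16], [48, 22, 47, 56, 50, 22, 15], [24, 57, 46, 50, 44, 15, 66]]
2 [[40, 19, 19, 1743, 19, 14, 23], [51, 14, 18, 11, 23, 9, 11], [58, 14, 49, 47, 54, 18, 19], [38, 66, 46, 63, 55, 44, 16], [25, 55, 67, 54, 51, 11, 45]]
-140:182 -132:179 -124:184 -115:183 -107:184 -99:184 -91:184 -83:184 -75:184 -67:185 -59:184 -51:184 -43:184 -35:184 -27:185 -19:184 -11:183 -3:184 4:180 12:166 20:155 28:146 36:141 44:138 52:150 60:147 68:153 76:154 84:155 92:160 100:162 108:160 116:160 124:161 132:157 140:163 148:162 156:152 164:153 172:156 180:156 188:157 196:151 204:141 212:125 220:126
```

All three pots are filled and the track is empty. Next, shut the caps.

```bash
cat >> h.py <<'E'
def shut(k,F=.0145):
    ctrl.movep(rk(k,.085,.12),QX);ctrl.movel(rk(k,.085,.03),max_speed=.25)
    for t in np.arange(2.2,.34,-.15):
        x,z=bar(t);ctrl.movel(rk(k,x+.005+F,z-.012),max_speed=.2);f=fx()
        if np.linalg.norm(f)>8: print(round(t,2),np.round(f,1))
        if np.linalg.norm(f)>45: print('hard');return
    x,z=bar(.3);ctrl.movel(rk(k,x+.02,.065),max_speed=.3);ctrl.movel(rk(k,-.049,.06),max_speed=.3)
    for z in np.arange(.048,.012,-.003):
        ctrl.movel(rk(k,-.051,z),max_speed=.1)
        if fx()[2]>22:break
    ctrl.pause(.3);print('press',round(z,4),st());ctrl.movel(rk(k,-.051,.1),max_speed=.3)
E
python3 - <<'E'
from h import *
ctrl.close_gripper(20)
shut(0)
E
```

```text
press 0.018 (105.4, array([ 0.5232, -0.1056,  0.0849]), array([-24.4,  -0.6,  26.5]), 0.0002)
```

```bash
cat >> h.py <<'E'
def capz(k):
    d=vision.grab_frame("top")[1];Z=lambda x,y:(ray("top",(x,y))[0]+ray("top",(x,y))[1]*d[y,x])
    for X in(-.062,-.056,-.053,-.05,-.045,-.03,-.015):
        r=[]
        for y in(-.008,-.004,0,.004,.008):
            u,v=proj("top",[rk(k,X,.005 if X>-.04 or X<-.06 else .0165,y)])[0].round().astype(int);r.append(round(1000*Z(u,v)[2]-67,1))
        print(X,r,end=' ')
    print()
E
python3 - <<'E'
from h import *
ctrl.movel([.50,0.05,.25],max_speed=.4)
capz(0)
E
```

```text
-0.062 [np.float64(-53.0), np.float64(-47.8), np.float64(-50.3), np.float64(-52.4), np.float64(-58.9)] -0.056 [np.float64(-51.9), np.float64(5.4), np.float64(9.2), np.float64(9.0), np.float64(4.8)] -0.053 [np.float64(22.2), np.float64(21.2), np.float64(23.0), np.float64(23.4), np.float64(29.4)] -0.05 [np.float64(16.6), np.float64(20.9), np.float64(24.1), np.float64(20.4), np.float64(25.9)] -0.045 [np.float64(22.0), np.float64(22.9), np.float64(20.0), np.float64(19.8), np.float64(16.0)] -0.03 [np.float64(-0.2), np.float64(4.6), np.float64(1.8), np.float64(10.2), np.float64(5.6)] -0.015 [np.float64(11.0), np.float64(11.7), np.float64(2.4), np.float64(5.1), np.float64(13.4)]
```

```bash
cat >> h.py <<'E'
def press(k,x=-.047):
    ctrl.movep(rk(k,x,.06),QX);ctrl.movel(rk(k,x,.030),max_speed=.25)
    for z in np.arange(.027,.010,-.002):
        ctrl.movel(rk(k,x,z),max_speed=.1);f=fx()
        if np.linalg.norm(f)>25:break
    ctrl.pause(.3);print('press',round(z,4),st());ctrl.movel(rk(k,x,.08),max_speed=.3)
E
python3 - <<'E'
from h import *
s=open('h.py').read();a=s.index("    for z in np.arange(.048");b=s.index("def capz")
open('h.py','w').write(s[:a]+"    press(k)\n"+s[b:])
E
python3 - <<'E'
from h import *
ctrl.movel(rk(0,-.047,.12),max_speed=.4)
press(0)
shut(1);shut(2)
ctrl.movel([.50,0.05,.25],max_speed=.5)
for k in range(3):capz(k)
view("fin",[("side",290,100,80,110,5),("top",335,175,120,60,3)])
E
```

```text
press 0.017 (109.4, array([ 0.5344, -0.1045,  0.0866]), array([-9.5, -1.4, 30.3]), 0.0005)
press 0.017 (117.2, array([ 0.54  , -0.2096,  0.0867]), array([-9.6,  0. , 28. ]), -0.0002)
press 0.017 (124.9, array([ 0.5456, -0.3145,  0.0869]), array([-8.7,  1.2, 26.2]), 0.0)
-0.062 [np.float64(-53.6), np.float64(-54.6), np.float64(-50.6), np.float64(-45.6), np.float64(-51.3)] -0.056 [np.float64(-56.1), np.float64(7.0), np.float64(3.6), np.float64(6.5), np.float64(3.1)] -0.053 [np.float64(18.0), np.float64(17.9), np.float64(23.9), np.float64(19.0), np.float64(27.4)] -0.05 [np.float64(15.2), np.float64(21.1), np.float64(21.6), np.float64(9.2), np.float64(18.1)] -0.045 [np.float64(20.3), np.float64(10.8), np.float64(23.8), np.float64(22.1), np.float64(13.1)] -0.03 [np.float64(1.3), np.float64(6.4), np.float64(1.1), np.float64(5.3), np.float64(6.0)] -0.015 [np.float64(6.2), np.float64(-0.8), np.float64(2.2), np.float64(4.6), np.float64(4.9)] 
-0.062 [np.float64(-50.3), np.float64(-52.8), np.float64(-54.5), np.float64(-61.5), np.float64(-44.1)] -0.056 [np.float64(19.0), np.float64(14.0), np.fl
[... 521 characters left out ...]
5.7)] 
-0.062 [np.float64(-55.8), np.float64(-58.7), np.float64(-57.4), np.float64(-47.9), np.float64(-52.4)] -0.056 [np.float64(17.9), np.float64(18.9), np.float64(12.4), np.float64(18.7), np.float64(18.7)] -0.053 [np.float64(20.7), np.float64(23.2), np.float64(20.7), np.float64(18.8), np.float64(23.5)] -0.05 [np.float64(19.6), np.float64(22.2), np.float64(24.2), np.float64(21.6), np.float64(28.6)] -0.045 [np.float64(6.6), np.float64(8.0), np.float64(1.0), np.float64(2.3), np.float64(8.5)] -0.03 [np.float64(-1.0), np.float64(14.9), np.float64(2.5), np.float64(9.1), np.float64(5.5)] -0.015 [np.float64(1.8), np.float64(-6.0), np.float64(10.9), np.float64(4.4), np.float64(14.2)] 
(550, 760, 3)
```

View pics/fin.png

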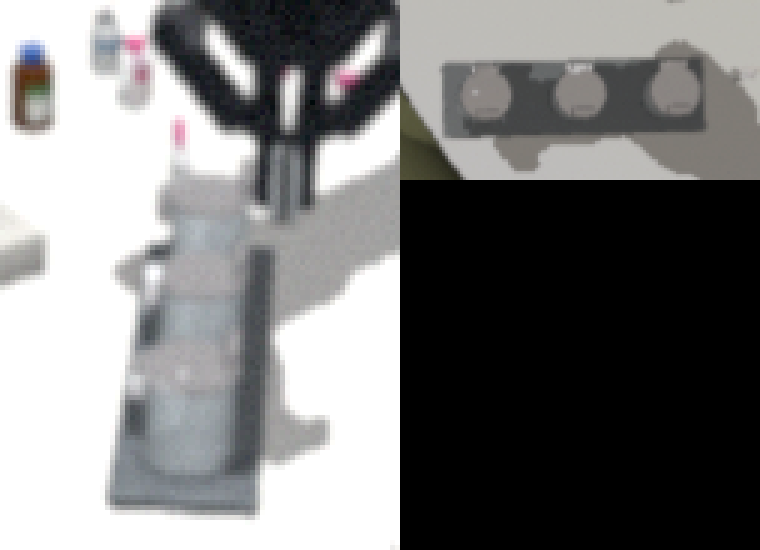

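The final picture shows all three caps lying flat at crop (487,93), (581,90) and (675,90). Each one stopped the press at the same height, z = 0.087, under 26–30 N.

```bash
python3 -c "
from station import ticket,get_state
print(get_state()['time'],ticket.close_job())"
```

```text
the job is handed in; nothing more can be done
126.3917 None
```

Job handed in at 126 s: all three markers went into pots 0, 1 and 2, one in each, and all three caps were pressed shut; the green and orange look-alikes were not touched.

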